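# Lid the fired jars, glaze to glaze

## Robot

A 7-joint arm with a two-finger parallel gripper is mounted at the origin on the work surface. World frame = base frame: x ahead of the robot, y to its left, z up, the work surface at z = 0. Lengths are in mm, angles in rad, forces in N, time in s.
With the tool pointing down it reaches from about 425 to 875 mm from the base axis. Payload 9.9 kg.
Tool frame: the origin (TCP) lies at the very end of the fingers, on their centre line; the grasp point (between the pads) lies 19 mm behind it; z points along the fingers, y is the line along which they close (so a half turn about z gives the same grasp; the last joint's range is limited). The gripper opens to 85 mm and grips with 20 to 120 N. Pads are 22 mm wide; open, the fingers measure 114 mm over their backs; the gripper's body (76 mm by 85 mm) begins 54 mm behind the grasp point. The pads swing forward as they close: fully open they stand 13 mm farther back than shut.
Start: joints at [-1.224, 0.576, 0.025, 1.437, -0.015, 1.129, -0.057], TCP at [281.872, 613.333, 231.289] pointing down, gripper open.
Joint ranges: [-2.76, 2.76], [-0.34, 2.15], [-1.52, 1.57], [0.19, 2.46], [-1.09, 4.23], [0.17, 1.99], [-2.82, 2.82]. Speed limits (rad/s): [2.22, 2.22, 3.01, 3.01, 3.14, 3.14, 3.14].

## Interface

Orientations are given as a rotation vector (axis times angle).
In Python, from cell import * gives the robot as it stands. The module is installed in compiled form; this text tells all that it offers.
- The arm moves only by the shell command python3 -m crank 'ROWS' [FORCE]. ROWS is JSON, a list of rows, each a list of 3 entries, a list of its own where there are three numbers: the shift along the world's x, y, z in m, then the turn, a rotation vector about the world's x, y, z in rad, then the closure, from 0 (fully open) to 1 (shut). In form: [[[tx, ty, tz], [ax, ay, az], gripper], ...]. A call has 1 to 20 rows; each row is the pose to reach, as a shift and turn from the pose commanded when the call began; what a row does not reach only later rows make up. A row lasts 1/12 s, in which the tool goes at most 41.7 mm and 7.16 degrees, less where a joint would pass 70% of its speed; a pose out of reach is approached as far as the arm can. A call with a gripper value outside its range is refused whole. The fingers move at their own pace and stop on an object; FORCE is the grip in N (left out, the last holds). Time passes only in rows, so rows that repeat a pose let the fingers close. It gives the time, the measured TCP pose, the force, the opening and the grip force at its end, in the units of the state.
- get_state(): the state, without advancing time (a new reading comes with each control period).
- snapshot(name): name is "scene" or "top"; returns (picture, depth): 480x640x3 uint8, red, green, blue; 480x640 float32, mm along the optical axis (not along the pixel's ray), 0 where there is no reading.
- camera_info(name): a dict with "camera_matrix" (3x3 intrinsics, pixels), "rvec" (rotation vector, rad) and "tvec" (3), from world to camera coordinates, as OpenCV has them. Camera axes: x right, y down, z forward; pixel columns grow to the right and rows downward; lengths in mm; the calibration is good to about 2 mm. A picture is of the moment at which its call begins. camera_info takes no time and is no camera call.
- hand_in(): hands the job in; it is judged then, once.
The state is a dict: "time": time; "joints": joint angles; "joint_vel": joint speeds; "joint_torque": joint torques, N m; "tool_pos": TCP position; "orientation": TCP orientation; "ft_force": force on the tool from outside, world axes, zero at the start; "moment": the same for the moment, N m; "width": finger opening in mm; "grasp_force": force on a finger pad.
Only numpy, scipy, OpenCV 4.12 (cv2) and the standard library are available. Lean on these libraries where they do the work, as an engineer would, in place of code of your own. Each camera call takes 0.05 s, during which the arm holds its last target. There are 200 camera calls.

## Task

The jars are out of the glaze kiln: pick out the four glazed lids and put each one on the open jar of the same colour, knob up and seated flat on the rim with its plug inside the mouth. Set the lids down gently without dropping them, keep the jars upright, and leave the two bare clay lids lying where they are.

Things in the scene. Friction and masses are not known exactly. Their poses are not given: they have to be found in the camera images.
- lid_blue: loose stoneware lid glazed blue all over; lies on the bench the right way up. From below: a plug 44 mm across and 10 mm deep, a round flange 80 mm across from 10 to 18 mm above the origin, and in the middle an upright round knob 26 mm across from 18 to 52 mm above the origin, its straight sides ending at 48 mm. About 120 g. Origin: centre of the underside of the plug; z up along the knob.
- lid_green: loose stoneware lid glazed green all over; lies on the bench the right way up. From below: a plug 44 mm across and 10 mm deep, a round flange 80 mm across from 10 to 18 mm above the origin, and in the middle an upright round knob 26 mm across from 18 to 52 mm above the origin, its straight sides ending at 48 mm. About 120 g. Origin: centre of the underside of the plug; z up along the knob.
- lid_white: loose stoneware lid glazed white all over; lies on the bench the right way up. From below: a plug 44 mm across and 10 mm deep, a round flange 80 mm across from 10 to 18 mm above the origin, and in the middle an upright round knob 26 mm across from 18 to 52 mm above the origin, its straight sides ending at 48 mm. About 120 g. Origin: centre of the underside of the plug; z up along the knob.
- lid_yellow: loose stoneware lid glazed yellow all over; lies on the bench the right way up. From below: a plug 44 mm across and 10 mm deep, a round flange 80 mm across from 10 to 18 mm above the origin, and in the middle an upright round knob 26 mm across from 18 to 52 mm above the origin, its straight sides ending at 48 mm. About 120 g. Origin: centre of the underside of the plug; z up along the knob.
- bare_lid_1: loose unglazed lid of bare red-brown clay, one of two; same shape and size as the glazed lids; lies on the bench the right way up. From below: a plug 44 mm across and 10 mm deep, a round flange 80 mm across from 10 to 18 mm above the origin, and in the middle an upright round knob 26 mm across from 18 to 52 mm above the origin, its straight sides ending at 48 mm. About 120 g. Origin: centre of the underside of the plug; z up along the knob.
- bare_lid_2: loose unglazed lid of bare red-brown clay, one of two; same shape and size as the glazed lids; lies on the bench the right way up. From below: a plug 44 mm across and 10 mm deep, a round flange 80 mm across from 10 to 18 mm above the origin, and in the middle an upright round knob 26 mm across from 18 to 52 mm above the origin, its straight sides ending at 48 mm. About 120 g. Origin: centre of the underside of the plug; z up along the knob.
- jar_blue: loose round open jar glazed blue, standing upright in a row of four on a low fixed wooden board (18 mm thick, 100 mm by 540 mm). 70 mm outside, 75 mm tall, wall 5 mm, so the mouth is 60 mm across and a lid's plug has 8 mm to spare all round; about 400 g. Origin: centre of its underside (on the board's top, 18 mm above the bench); z up along its axis. With its lid seated, the lid's origin is 65 mm above the jar's.
- jar_green: loose round open jar glazed green, standing upright in a row of four on a low fixed wooden board (18 mm thick, 100 mm by 540 mm). 70 mm outside, 75 mm tall, wall 5 mm, so the mouth is 60 mm across and a lid's plug has 8 mm to spare all round; about 400 g. Origin: centre of its underside (on the board's top, 18 mm above the bench); z up along its axis. With its lid seated, the lid's origin is 65 mm above the jar's.
- jar_white: loose round open jar glazed white, standing upright in a row of four on a low fixed wooden board (18 mm thick, 100 mm by 540 mm). 70 mm outside, 75 mm tall, wall 5 mm, so the mouth is 60 mm across and a lid's plug has 8 mm to spare all round; about 400 g. Origin: centre of its underside (on the board's top, 18 mm above the bench); z up along its axis. With its lid seated, the lid's origin is 65 mm above the jar's.
- jar_yellow: loose round open jar glazed yellow, standing upright in a row of four on a low fixed wooden board (18 mm thick, 100 mm by 540 mm). 70 mm outside, 75 mm tall, wall 5 mm, so the mouth is 60 mm across and a lid's plug has 8 mm to spare all round; about 400 g. Origin: centre of its underside (on the board's top, 18 mm above the bench); z up along its axis. With its lid seated, the lid's origin is 65 mm above the jar's.
Things that resemble listed ones, but are neither listed nor needed, are in the scene too. What is shaped like the lid_blue but black or pink is not meant.

How it is judged (in metres and radians):
At the end, for the whole second after the job is handed in: Each glazed lid is seated on the jar of its own colour (centres within 12 mm, lid origin 60 to 69 mm above the jar's origin, lid and jar upright within 0.1 rad, both at rest below 0.02 m/s), and both bare clay lids are within 30 mm of where they began (horizontal distance between lid_blue and jar_blue below 0.012 m and z of lid_blue in the frame of jar_blue between 0.06 and 0.069 m and angle between each of lid_blue, jar_blue, lid_green, jar_green, lid_white, jar_white, lid_yellow, jar_yellow's own z axis and vertical below 0.1 rad and linear speed of each of lid_blue, jar_blue, lid_green, jar_green, lid_white, jar_white, lid_yellow, jar_yellow below 0.02 m/s and horizontal distance between lid_green and jar_green below 0.012 m and z of lid_green in the frame of jar_green between 0.06 and 0.069 m and horizontal distance between lid_white and jar_white below 0.012 m and z of lid_white in the frame of jar_white between 0.06 and 0.069 m and horizontal distance between lid_yellow and jar_yellow below 0.012 m and z of lid_yellow in the frame of jar_yellow between 0.06 and 0.069 m and distance of each of bare_lid_1, bare_lid_2 from where it was at the start of the episode below 0.03 m); the robot touches nothing.
It fails at once if a bare clay lid is moved more than 30 mm (distance of any of bare_lid_1, bare_lid_2 from where it was at the start of the episode above 0.03 m).
It fails at once if a jar is tipped over (angle between any of jar_blue, jar_green, jar_white, jar_yellow's own z axis and vertical above 0.5 rad).
It fails at once if a glazed lid is dropped (falls free of the fingers, faster than 0.6 m/s, a fall of about 2 cm) ((linear speed of lid_blue above 0.6 m/s and contact force between the fingers and lid_blue below 0.05 N) or (linear speed of lid_green above 0.6 m/s and contact force between the fingers and lid_green below 0.05 N) or (linear speed of lid_white above 0.6 m/s and contact force between the fingers and lid_white below 0.05 N) or (linear speed of lid_yellow above 0.6 m/s and contact force between the fingers and lid_yellow below 0.05 N)).
It also fails if it takes over 96 s, if anything falls off the work surface, if the arm or the gripper's body presses on something with over 40 N, if the wrist force passes 120 N, or if a joint passes its speed limit or range.

## Working session

There is one attempt and no reset: what is moved stays moved. The work goes in short steps, Python scripts to look and compute and a shell command to move; the robot and the scene stay as the last step left them, time stands still between calls to the robot, and variables do not carry over. Pictures are saved under pics/ and viewed, at most 14 in all, crops included, and the job is handed in when it is done.

```bash
mkdir -p pics
cat > h.py <<'E'
import numpy as np, cv2
from cell import *
def cam(n):
    c=camera_info(n);K=np.array(c["camera_matrix"],float);R=cv2.Rodrigues(np.array(c["rvec"],float))[0];t=np.array(c["tvec"],float).ravel()
    return K,R,t
def ray(n,u,v,z):
    K,R,t=cam(n);d=R.T@np.linalg.inv(K)@[u,v,1];o=-R.T@t
    return o+d*(z-o[2])/d[2]
def cloud(n,dep):
    K,R,t=cam(n);v,u=np.indices(dep.shape)
    p=np.stack([(u-K[0,2])/K[0,0]*dep,(v-K[1,2])/K[1,1]*dep,dep],-1)
    return (p-t)@R
def save(n,im): cv2.imwrite("pics/"+n+".png",im[...,::-1])
E
python3 - <<'E'
from h import *
for n in("scene","top"):
    im,d=snapshot(n);save(n+"0",im);np.save(n+"0.npy",d);K,R,t=cam(n);print(n,K[0,0],-R.T@t,R[2])
s=get_state();print(s["time"],s["tool_pos"],s["orientation"],s["width"])
E
```

```text
scene 623.2184467834492 [1078.43286389  232.31597243  915.66965523] [-0.55507666 -0.21684905 -0.80303574]
top 457.12240498258046 [404.05598436   3.20743408 822.42603939] [ 0.06719977  0.01548887 -0.99761931]
0.1 [281.72102022 612.94282392 230.51890939] [-6.71470931e-01 -3.06875935e+00  2.36828538e-03] 85.30062571900278
```

View pics/top0.png

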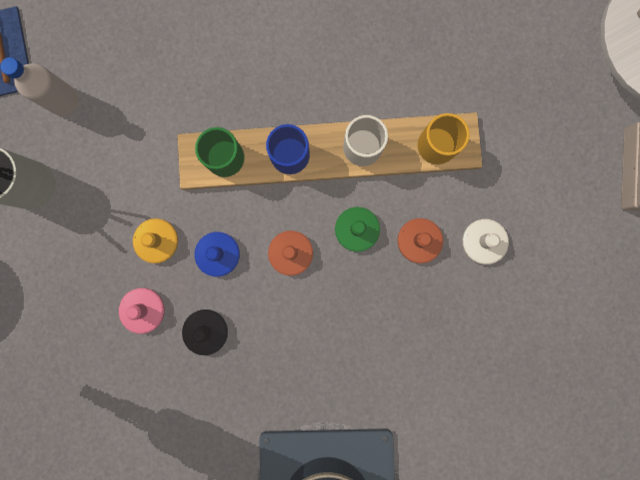

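View pics/scene0.png

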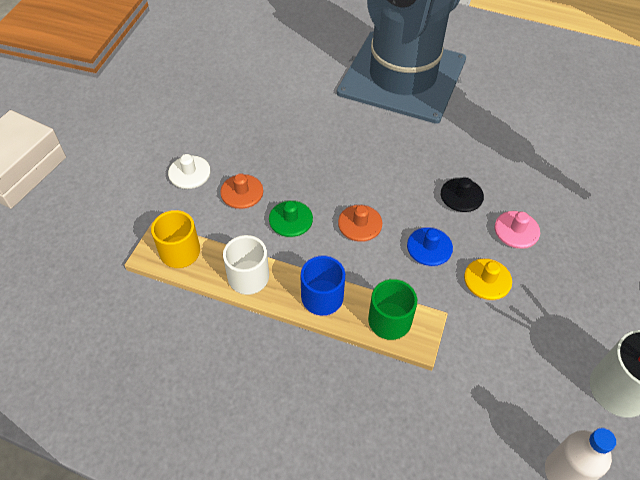

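Top view: yellow lid (154,240), blue (217,254), bare (290,253) and (420,240), green (357,229), white (486,241). The lookalikes are pink (141,311) and black (205,332). The jars are green (219,150), blue (288,148), white (366,139) and yellow (443,138). I'm choosing the four glazed lids by colour, which excludes the red-brown, pink and black ones. The blue bottle cap (12,68) isn't a lid either.

```bash
cat >> h.py <<'E'
HUE={"yellow":(18,32),"blue":(110,130),"green":(50,75)}
def mask(im,c):
    h=cv2.cvtColor(im,cv2.COLOR_RGB2HSV).astype(int);H,S,V=h[...,0],h[...,1],h[...,2]
    if c=="white": return (S<45)&(V>120)
    if c=="bare": return (H<=12)&(S>130)&(V>80)
    return (H>=HUE[c][0])&(H<=HUE[c][1])&(S>130)
def comps(m,amin=25):
    n,l,s,c=cv2.connectedComponentsWithStats(m.astype(np.uint8))
    return [(l==i) for i in range(1,n) if s[i,4]>=amin]
def circ(P):
    A=np.c_[2*P[:,:2],np.ones(len(P))];x=np.linalg.lstsq(A,(P[:,:2]**2).sum(1),rcond=None)[0]
    return x[:2],np.sqrt(x[2]+x[0]**2+x[1]**2)
def measure(n,im,d):
    W=cloud(n,d);ok=d>0;z=W[...,2];reg=ok&(W[...,0]>300)&(W[...,0]<850)&(abs(W[...,1])<420)
    for c in("yellow","blue","green","white","bare"):
        m=mask(im,c)&reg
        for nm,lo,hi in(("flange",12,24),("knobtop",47,57),("rim",89,97),("knobhi",129,140)):
            for k in comps(m&(z>lo)&(z<hi)):
                P=W[k]; 
                if nm=="rim": ct,r=circ(P)
                else: ct,r=cv2.minEnclosingCircle(P[:,:2].astype(np.float32))
                print(n,c,nm,len(P),"ctr",np.round(ct,1),"r",round(r,1),"z",round(np.median(P[:,2]),1),"med",np.round(np.median(P[:,:2],0),1))
E
python3 - <<'E'
from h import *
for n in("top","scene"):
    im=cv2.imread(f"pics/{n}0.png")[...,::-1].copy();measure(n,im,np.load(n+"0.npy"))
    if n=="top": save("crop0",cv2.resize(im[100:370,110:530],None,fx=1.8,fy=1.8))
print(cv2.Rodrigues(np.array(get_state()["orientation"]))[0].round(3))
E
```

```text
top yellow flange 243 ctr [ 619.2 -217.6] r 26.3 z 23.0 med [ 618.3 -216.6]
top yellow flange 1305 ctr [455.  296.4] r 40.1 z 17.8 med [452.7 291.2]
top yellow knobtop 86 ctr [ 616.8 -216.8] r 28.0 z 51.9 med [ 629.4 -231.1]
top yellow knobtop 72 ctr [ 599.6 -196.7] r 31.3 z 52.6 med [ 587.4 -181.6]
top yellow knobtop 170 ctr [454.7 296. ] r 12.9 z 51.5 med [455.  295.4]
top yellow rim 418 ctr [ 609.5 -208. ] r 32.3 z 92.3 med [ 608.3 -208.4]
top blue flange 201 ctr [603.5  55.6] r 25.5 z 23.0 med [602.8  60.5]
top blue flange 88 ctr [615.7  42.7] r 17.5 z 23.0 med [618.6  40.4]
top blue flange 1306 ctr [428.2 186.4] r 39.6 z 17.9 med [426.6 183.3]
top blue knobtop 174 ctr [428.3 186.4] r 13.0 z 51.4 med [428.2 185.8]
top blue rim 334 ctr [599.2  51.9] r 31.9 z 92.4 med [592.2  52.8]
top green flange 1003 ctr [465.2 -62.7] r 38.2 z 17.8 med [471.1 -54.9]
top green knobtop 128 ctr [466.8 -63. ] r 12.2 z 51.5 med [466.9 -61.9]
top green rim 30 ctr [601.2 169.3] r 29.1 z 92.7 med [628.1 179.4]
top white flange 287 ctr [619.3 -80.2] r 27.7 z 23.0 med [618.8 -82. ]
top white flange 1378 c
[... 2769 characters left out ...]
r 41.8 z 18.8 med [ 448.3 -281.4]
scene white knobtop 115 ctr [ 439.4 -289.8] r 13.3 z 51.9 med [ 440.8 -287.9]
scene white knobtop 114 ctr [599.6 -86.2] r 27.4 z 51.7 med [585.6 -94.7]
scene white knobtop 135 ctr [617.3 -74.3] r 33.9 z 52.3 med [639.5 -60.3]
scene white rim 441 ctr [611.6 -78.5] r 32.3 z 93.5 med [613.1 -77. ]
scene bare flange 889 ctr [ 443.3 -174.9] r 40.3 z 19.1 med [ 453.4 -167.2]
scene bare flange 989 ctr [428.8  53.3] r 40.9 z 19.0 med [437.2  60. ]
scene bare knobtop 121 ctr [ 444.8 -175.1] r 13.7 z 51.6 med [ 445.7 -173.9]
scene bare knobtop 138 ctr [427.6  54. ] r 13.3 z 52.2 med [429.   54.8]
[[-0.909  0.418 -0.001]
 [ 0.418  0.909 -0.001]
 [-0.    -0.002 -1.   ]]
```

View pics/crop0.png

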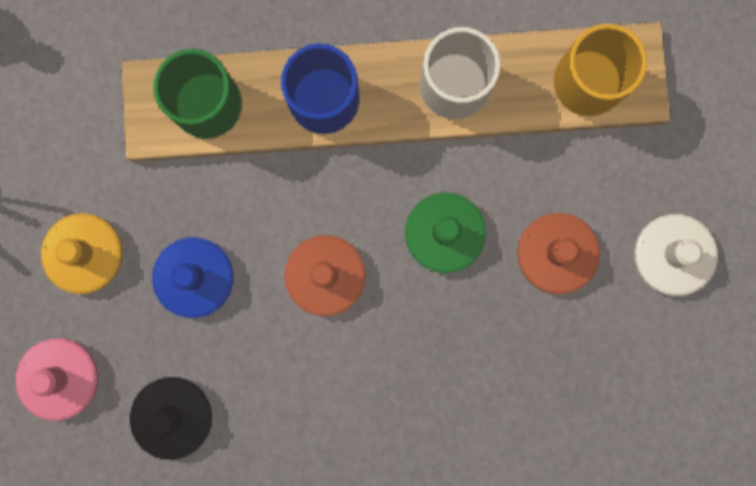

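The crop confirms it: the glazed lids are yellow, blue, green and white, the jars match, and every measured height and radius agrees with the given sizes. First I'll move above the yellow lid at (455, 295).

```bash
python3 -m crank '[[[0.04,-0.035,0],[0,0,0],0],[[0.08,-0.07,0],[0,0,0],0],[[0.173,-0.318,0],[0,0,0],0],[[0.173,-0.318,0],[0,0,0],0],[[0.173,-0.318,0],[0,0,0],0],[[0.173,-0.318,0],[0,0,0],0],[[0.173,-0.318,0],[0,0,0],0],[[0.173,-0.318,0],[0,0,0],0],[[0.173,-0.318,0],[0,0,0],0],[[0.173,-0.318,0],[0,0,0],0],[[0.173,-0.318,0],[0,0,0],0],[[0.173,-0.318,0],[0,0,0],0],[[0.173,-0.318,0],[0,0,0],0],[[0.173,-0.318,-0.04],[0,0,0],0],[[0.173,-0.318,-0.08],[0,0,0],0],[[0.173,-0.318,-0.12],[0,0,0],0],[[0.173,-0.318,-0.13],[0,0,0],0],[[0.173,-0.318,-0.13],[0,0,0],0],[[0.173,-0.318,-0.13],[0,0,0],0]]' 60
```

```text
time: 1.68
tool_pos: [454.9, 296.3, 102.0]
orientation: [-0.669, -3.069, 0.0]
ft_force: [-0.6, -0.7, 0.6]
width: 85.6
grasp_force: 0.0
```

```bash
python3 -m crank '[[[0,-0.001,-0.03],[0,0,0],0],[[0,-0.001,-0.055],[0,0,0],0],[[0,-0.001,-0.07],[0,0,0],0],[[0,-0.001,-0.08],[0,0,0],0],[[0,-0.001,-0.08],[0,0,0],0],[[0,-0.001,-0.08],[0,0,0],0],[[0,-0.001,-0.08],[0,0,0],1],[[0,-0.001,-0.08],[0,0,0],1],[[0,-0.001,-0.08],[0,0,0],1],[[0,-0.001,-0.08],[0,0,0],1],[[0,-0.001,-0.08],[0,0,0],1],[[0,-0.001,-0.08],[0,0,0],1],[[0,-0.001,-0.08],[0,0,0],1],[[0,-0.001,-0.08],[0,0,0],1],[[0,-0.001,-0.08],[0,0,0],1],[[0,-0.001,-0.08],[0,0,0],1]]' 60
```

```text
time: 3.02
tool_pos: [455.1, 294.5, 21.9]
orientation: [0.671, 3.069, 0.001]
ft_force: [-0.4, -0.8, 6.6]
width: 24.2
grasp_force: 58.6
```

```bash
python3 -m crank '[[[0,0,0.01],[0,0,0],1],[[0,0,0.03],[0,0,0],1],[[0,0,0.06],[0,0,0],1],[[0,0,0.1],[0,0,0],1],[[0,0,0.14],[0,0,0],1],[[0,0,0.18],[0,0,0],1],[[0,0,0.2],[0,0,0],1],[[0.006,-0.02,0.2],[0,0,0],1],[[0.017,-0.055,0.2],[0,0,0],1],[[0.029,-0.095,0.2],[0,0,0],1],[[0.041,-0.133,0.2],[0,0,0],1],[[0.053,-0.171,0.2],[0,0,0],1],[[0.065,-0.21,0.2],[0,0,0],1],[[0.077,-0.248,0.2],[0,0,0],1],[[0.088,-0.286,0.2],[0,0,0],1],[[0.1,-0.325,0.2],[0,0,0],1],[[0.112,-0.363,0.2],[0,0,0],1],[[0.124,-0.4,0.2],[0,0,0],1],[[0.136,-0.44,0.2],[0,0,0],1],[[0.146,-0.475,0.2],[0,0,0],1]]'
python3 -m crank '[[[0.007,-0.02,0],[0,0,0],1],[[0.009,-0.028,0],[0,0,0],1],[[0.009,-0.028,0],[0,0,0],1],[[0.009,-0.028,0],[0,0,0],1],[[0.009,-0.028,-0.03],[0,0,0],1],[[0.009,-0.028,-0.06],[0,0,0],1],[[0.009,-0.028,-0.08],[0,0,0],1],[[0.009,-0.028,-0.08],[0,0,0],1],[[0.009,-0.028,-0.08],[0,0,0],1],[[0.009,-0.028,-0.08],[0,0,0],1]]'
python3 - <<'E'
from h import *
im,d=snapshot("scene");save("s1",im[150:450,60:460]);print(get_state()["tool_pos"])
W=cloud("scene",d);m=mask(im,"yellow")&(d>0)&(W[...,2]>97)&(W[...,2]<150)
P=W[m];print(len(P),np.percentile(P,[2,50,98],0).round(1))
for lo,hi in((130,136),(136,142),(118,130)):
    Q=P[(P[:,2]>lo)&(P[:,2]<hi)];
    if len(Q):print(lo,len(Q),cv2.minEnclosingCircle(Q[:,:2].astype(np.float32)))
E
```

```text
time: 4.68
tool_pos: [600.8, -183.5, 221.9]
orientation: [0.673, 3.069, -0.001]
ft_force: [0.9, -0.7, -0.3]
width: 24.0
grasp_force: 59.1
time: 5.52
tool_pos: [610.7, -207.6, 142.9]
orientation: [0.669, 3.068, 0.0]
ft_force: [-1.0, 0.4, -0.2]
width: 24.4
grasp_force: 59.1
[ 610.92907301 -208.09841433  143.28338557]
1103 [[ 583.3 -242.6  132.8]
 [ 624.8 -194.4  139.8]
 [ 648.6 -169.1  143.5]]
130 83 ((611.774658203125, -207.31552124023438), 40.63583755493164)
136 925 ((610.996826171875, -206.9562225341797), 40.406497955322266)
```

View pics/s1.png

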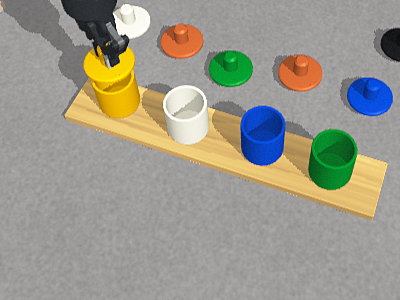

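Lid is held level (flange centred at (611,-207), r 40) just above the yellow jar. Now I'll lower it and release.

```bash
python3 -m crank '[[[0,-0.0015,-0.012],[0,0,0],1],[[0,-0.0015,-0.022],[0,0,0],1],[[0,-0.0015,-0.028],[0,0,0],1],[[0,-0.0015,-0.032],[0,0,0],1],[[0,-0.0015,-0.035],[0,0,0],1],[[0,-0.0015,-0.037],[0,0,0],1],[[0,-0.0015,-0.0385],[0,0,0],1],[[0,-0.0015,-0.0385],[0,0,0],1],[[0,-0.0015,-0.0385],[0,0,0],1]]'
```

```text
time: 6.32
tool_pos: [609.9, -210.3, 105.0]
orientation: [0.672, 3.068, 0.0]
ft_force: [-6.8, 2.8, 19.7]
width: 24.4
grasp_force: 61.4
```

Contact came at the expected height (lid origin about 83.5 mm), so I'll release, retreat and go to the white lid.

```bash
python3 -m crank '[[[0,0,0.001],[0,0,0],0.6],[[0,0,0.001],[0,0,0],0],[[0,0,0.001],[0,0,0],0],[[0,0,0.001],[0,0,0],0],[[0,0,0.001],[0,0,0],0],[[0,0,0.001],[0,0,0],0],[[0,0,0.001],[0,0,0],0],[[0,0,0.02],[0,0,0],0],[[0,0,0.05],[0,0,0],0],[[0,0,0.08],[0,0,0],0],[[0,0,0.1],[0,0,0],0],[[-0.04,-0.02,0.1],[0,0,0],0],[[-0.08,-0.035,0.1],[0,0,0],0],[[-0.115,-0.053,0.1],[0,0,0],0],[[-0.15,-0.068,0.1],[0,0,0],0],[[-0.171,-0.078,0.1],[0,0,0],0],[[-0.171,-0.078,0.07],[0,0,0],0],[[-0.171,-0.078,0.04],[0,0,0],0],[[-0.171,-0.078,0],[0,0,0],0],[[-0.171,-0.078,0],[0,0,0],0]]'
python3 - <<'E'
from h import *
for n in("top","scene"):
    im,d=snapshot(n);W=cloud(n,d)
    for nm,lo,hi in(("flange",97,105),("knob",129,140),):
        for k in comps(mask(im,"yellow")&(d>0)&(W[...,2]>lo)&(W[...,2]<hi)):
            P=W[k];print(n,nm,len(P),cv2.minEnclosingCircle(P[:,:2].astype(np.float32)),np.median(P[:,2]))
print(get_state()["tool_pos"])
E
```

```text
time: 7.98
tool_pos: [435.8, -286.3, 97.6]
orientation: [-0.67, -3.061, -0.004]
ft_force: [-1.5, 1.1, -0.3]
width: 85.7
grasp_force: 0.0
top flange 1557 ((609.3728637695312, -207.9790496826172), 39.85833740234375) 100.58509442991594
top knob 218 ((609.6162109375, -208.31475830078125), 13.383980751037598) 133.87056175419926
scene flange 1163 ((610.7286376953125, -209.6736297607422), 40.355674743652344) 101.93400848133996
scene knob 179 ((610.3352661132812, -209.4573516845703), 13.671361923217773) 135.15804681003644
[ 438.21117785 -287.89268816  102.54024249]
```

Yellow is seated: centred, flange top at 101. Next, grasp the white lid.

```bash
python3 -m crank '[[[0,-0.0005,-0.03],[0,0,0],0],[[0,-0.0005,-0.055],[0,0,0],0],[[0,-0.0005,-0.07],[0,0,0],0],[[0,-0.0005,-0.08],[0,0,0],0],[[0,-0.0005,-0.082],[0,0,0],0],[[0,-0.0005,-0.082],[0,0,0],0],[[0,-0.0005,-0.082],[0,0,0],1],[[0,-0.0005,-0.082],[0,0,0],1],[[0,-0.0005,-0.082],[0,0,0],1],[[0,-0.0005,-0.082],[0,0,0],1],[[0,-0.0005,-0.082],[0,0,0],1],[[0,-0.0005,-0.082],[0,0,0],1],[[0,-0.0005,-0.082],[0,0,0],1],[[0,-0.0005,-0.082],[0,0,0],1],[[0,-0.0005,-0.082],[0,0,0],1],[[0,-0.0005,-0.082],[0,0,0],1]]' 60
```

```text
time: 9.42
tool_pos: [439.1, -288.8, 21.5]
orientation: [0.671, 3.068, -0.0]
ft_force: [-0.5, 1.7, 8.0]
width: 24.2
grasp_force: 58.5
```

```bash
python3 -m crank '[[[0,0,0.01],[0,0,0],1],[[0,0,0.03],[0,0,0],1],[[0,0,0.06],[0,0,0],1],[[0,0,0.1],[0,0,0],1],[[0,0,0.14],[0,0,0],1],[[0,0,0.17],[0,0,0],1],[[0,0,0.18],[0,0,0],1],[[0.013,0.016,0.18],[0,0,0],1],[[0.035,0.043,0.18],[0,0,0],1],[[0.06,0.074,0.18],[0,0,0],1],[[0.085,0.105,0.18],[0,0,0],1],[[0.11,0.136,0.18],[0,0,0],1],[[0.135,0.167,0.18],[0,0,0],1],[[0.158,0.195,0.18],[0,0,0],1],[[0.172,0.211,0.17],[0,0,0],1],[[0.172,0.211,0.14],[0,0,0],1],[[0.172,0.211,0.12],[0,0,0],1],[[0.172,0.211,0.12],[0,0,0],1],[[0.172,0.211,0.12],[0,0,0],1],[[0.172,0.211,0.12],[0,0,0],1]]'
cat >> h.py <<'E'
def look(c,lo,hi):
    im,d=snapshot("scene");W=cloud("scene",d)
    for k in comps(mask(im,c)&(d>0)&(W[...,2]>lo)&(W[...,2]<hi)&(W[...,0]>550)&(W[...,0]<700),100):
        P=W[k];print(len(P),cv2.minEnclosingCircle(P[:,:2].astype(np.float32)),np.median(P[:,2]))
    print(get_state()["tool_pos"])
E
python3 -c "
from h import *
look('white',130,146)"
```

```text
time: 11.08
tool_pos: [611.2, -78.2, 141.9]
orientation: [0.672, 3.068, -0.0]
ft_force: [-0.2, -0.2, -0.8]
width: 24.3
grasp_force: 59.0
1117 ((611.6853637695312, -77.81751251220703), 40.538665771484375) 139.27911551802615
[611.48445829 -78.24033731 142.30084904]
```

```bash
python3 -m crank '[[[0,0,-0.012],[0,0,0],1],[[0,0,-0.022],[0,0,0],1],[[0,0,-0.028],[0,0,0],1],[[0,0,-0.032],[0,0,0],1],[[0,0,-0.035],[0,0,0],1],[[0,0,-0.0365],[0,0,0],1],[[0,0,-0.0375],[0,0,0],1],[[0,0,-0.0375],[0,0,0],1],[[0,0,-0.0375],[0,0,0],1]]'
```

```text
time: 11.88
tool_pos: [611.0, -77.7, 104.5]
orientation: [0.672, 3.068, 0.0]
ft_force: [-4.1, 1.3, 8.3]
width: 24.1
grasp_force: 60.2
```

```bash
python3 -m crank '[[[0,0,0],[0,0,0],0.6],[[0,0,0],[0,0,0],0],[[0,0,0],[0,0,0],0],[[0,0,0],[0,0,0],0],[[0,0,0],[0,0,0],0],[[0,0,0],[0,0,0],0],[[0,0,0],[0,0,0],0],[[0,0,0.02],[0,0,0],0],[[0,0,0.05],[0,0,0],0],[[0,0,0.08],[0,0,0],0],[[0,0,0.1],[0,0,0],0],[[-0.03,0.003,0.1],[0,0,0],0],[[-0.065,0.006,0.1],[0,0,0],0],[[-0.1,0.009,0.1],[0,0,0],0],[[-0.13,0.012,0.1],[0,0,0],0],[[-0.145,0.013,0.09],[0,0,0],0],[[-0.145,0.013,0.06],[0,0,0],0],[[-0.145,0.013,0.03],[0,0,0],0],[[-0.145,0.013,0],[0,0,0],0],[[-0.145,0.013,0],[0,0,0],0]]'
python3 -c "
from h import *
look('white',97,106);look('white',129,140)"
```

```text
time: 13.55
tool_pos: [463.3, -64.3, 99.6]
orientation: [-0.67, -3.063, 0.002]
ft_force: [-1.0, 0.3, -0.2]
width: 85.5
grasp_force: 0.0
1337 ((610.727783203125, -77.56948852539062), 40.81896209716797) 102.0427699152509
131 ((594.65625, 504.7481689453125), 22.59606170654297) 101.55840207531624
[464.21344089 -64.55047429 101.73689362]
198 ((610.3302612304688, -77.15918731689453), 13.408409118652344) 135.07926060995763
[465.37592121 -64.74581989 103.22483562]
```

White is seated. Next, grasp the green lid.

```bash
python3 -m crank '[[[0.001,0,-0.03],[0,0,0],0],[[0.001,0,-0.055],[0,0,0],0],[[0.001,0,-0.07],[0,0,0],0],[[0.001,0,-0.08],[0,0,0],0],[[0.001,0,-0.082],[0,0,0],0],[[0.001,0,-0.082],[0,0,0],0],[[0.001,0,-0.082],[0,0,0],1],[[0.001,0,-0.082],[0,0,0],1],[[0.001,0,-0.082],[0,0,0],1],[[0.001,0,-0.082],[0,0,0],1],[[0.001,0,-0.082],[0,0,0],1],[[0.001,0,-0.082],[0,0,0],1],[[0.001,0,-0.082],[0,0,0],1],[[0.001,0,-0.082],[0,0,0],1],[[0.001,0,-0.082],[0,0,0],1],[[0.001,0,-0.082],[0,0,0],1]]' 60
```

```text
time: 14.98
tool_pos: [467.1, -64.7, 21.9]
orientation: [0.671, 3.068, 0.0]
ft_force: [-1.5, 0.3, 9.3]
width: 23.9
grasp_force: 58.3
```

```bash
python3 -m crank '[[[0,0,0.01],[0,0,0],1],[[0,0,0.03],[0,0,0],1],[[0,0,0.06],[0,0,0],1],[[0,0,0.1],[0,0,0],1],[[0,0,0.14],[0,0,0],1],[[0,0,0.17],[0,0,0],1],[[0,0,0.18],[0,0,0],1],[[0.01,0.017,0.18],[0,0,0],1],[[0.026,0.045,0.18],[0,0,0],1],[[0.045,0.078,0.18],[0,0,0],1],[[0.064,0.112,0.18],[0,0,0],1],[[0.083,0.145,0.18],[0,0,0],1],[[0.102,0.178,0.18],[0,0,0],1],[[0.12,0.21,0.18],[0,0,0],1],[[0.133,0.231,0.17],[0,0,0],1],[[0.133,0.231,0.14],[0,0,0],1],[[0.133,0.231,0.12],[0,0,0],1],[[0.133,0.231,0.12],[0,0,0],1],[[0.133,0.231,0.12],[0,0,0],1],[[0.133,0.231,0.12],[0,0,0],1]]'
python3 -c "
from h import *
look('green',130,146);look('green',89,97)"
```

```text
time: 16.65
tool_pos: [600.4, 166.0, 142.5]
orientation: [0.672, 3.068, 0.001]
ft_force: [1.1, -0.2, -0.8]
width: 23.7
grasp_force: 59.2
1152 ((601.1764526367188, 166.49073791503906), 39.58382797241211) 139.34699361305664
[600.6814994  166.10531312 142.90781078]
238 ((603.0716552734375, 166.73980712890625), 34.11007308959961) 93.61965445591673
[600.74111685 166.18675772 143.04299014]
```

```bash
python3 -m crank '[[[-0.001,0,-0.012],[0,0,0],1],[[-0.001,0,-0.022],[0,0,0],1],[[-0.001,0,-0.028],[0,0,0],1],[[-0.001,0,-0.032],[0,0,0],1],[[-0.001,0,-0.035],[0,0,0],1],[[-0.001,0,-0.0365],[0,0,0],1],[[-0.001,0,-0.0375],[0,0,0],1],[[-0.001,0,-0.0375],[0,0,0],1],[[-0.001,0,-0.0375],[0,0,0],1]]'
```

```text
time: 17.5
tool_pos: [599.0, 166.3, 105.1]
orientation: [0.672, 3.068, 0.001]
ft_force: [-3.3, -1.4, 9.5]
width: 24.3
grasp_force: 60.4
```

```bash
python3 -m crank '[[[0,0,0],[0,0,0],0.6],[[0,0,0],[0,0,0],0],[[0,0,0],[0,0,0],0],[[0,0,0],[0,0,0],0],[[0,0,0],[0,0,0],0],[[0,0,0],[0,0,0],0],[[0,0,0],[0,0,0],0],[[0,0,0.02],[0,0,0],0],[[0,0,0.05],[0,0,0],0],[[0,0,0.08],[0,0,0],0],[[0,0,0.1],[0,0,0],0],[[-0.03,0.004,0.1],[0,0,0],0],[[-0.065,0.007,0.1],[0,0,0],0],[[-0.1,0.011,0.1],[0,0,0],0],[[-0.135,0.015,0.1],[0,0,0],0],[[-0.171,0.019,0.1],[0,0,0],0],[[-0.171,0.019,0.06],[0,0,0],0],[[-0.171,0.019,0.03],[0,0,0],0],[[-0.171,0.019,0],[0,0,0],0],[[-0.171,0.019,0],[0,0,0],0]]'
python3 -c "
from h import *
look('green',97,106);look('green',129,140)"
```

```text
time: 19.17
tool_pos: [425.4, 184.4, 100.2]
orientation: [-0.669, -3.064, 0.007]
ft_force: [-1.1, -0.2, 0.1]
width: 85.4
grasp_force: 0.0
1527 ((599.2361450195312, 166.96669006347656), 39.99393844604492) 102.32679008166062
[426.3942548  184.6098291  102.26256089]
229 ((598.01953125, 165.7581329345703), 14.058947563171387) 135.17050839847943
[427.56147326 185.06496355 103.79420227]
```

Green is seated. Next, grasp the blue lid.

```bash
python3 -m crank '[[[0,0,-0.03],[0,0,0],0],[[0,0,-0.055],[0,0,0],0],[[0,0,-0.07],[0,0,0],0],[[0,0,-0.08],[0,0,0],0],[[0,0,-0.082],[0,0,0],0],[[0,0,-0.082],[0,0,0],0],[[0,0,-0.082],[0,0,0],1],[[0,0,-0.082],[0,0,0],1],[[0,0,-0.082],[0,0,0],1],[[0,0,-0.082],[0,0,0],1],[[0,0,-0.082],[0,0,0],1],[[0,0,-0.082],[0,0,0],1],[[0,0,-0.082],[0,0,0],1],[[0,0,-0.082],[0,0,0],1],[[0,0,-0.082],[0,0,0],1],[[0,0,-0.082],[0,0,0],1]]' 60
```

```text
time: 20.6
tool_pos: [428.1, 185.5, 22.4]
orientation: [0.671, 3.068, 0.001]
ft_force: [-1.9, -1.2, 9.1]
width: 24.3
grasp_force: 58.4
```

```bash
python3 -m crank '[[[0,0,0.01],[0,0,0],1],[[0,0,0.03],[0,0,0],1],[[0,0,0.06],[0,0,0],1],[[0,0,0.1],[0,0,0],1],[[0,0,0.14],[0,0,0],1],[[0,0,0.17],[0,0,0],1],[[0,0,0.18],[0,0,0],1],[[0.015,-0.012,0.18],[0,0,0],1],[[0.04,-0.031,0.18],[0,0,0],1],[[0.07,-0.055,0.18],[0,0,0],1],[[0.1,-0.078,0.18],[0,0,0],1],[[0.13,-0.101,0.18],[0,0,0],1],[[0.155,-0.121,0.18],[0,0,0],1],[[0.17,-0.133,0.18],[0,0,0],1],[[0.172,-0.1345,0.17],[0,0,0],1],[[0.172,-0.1345,0.14],[0,0,0],1],[[0.172,-0.1345,0.12],[0,0,0],1],[[0.172,-0.1345,0.12],[0,0,0],1],[[0.172,-0.1345,0.12],[0,0,0],1],[[0.172,-0.1345,0.12],[0,0,0],1]]'
python3 -c "
from h import *
look('blue',130,146)"
```

```text
time: 22.27
tool_pos: [600.1, 51.2, 142.7]
orientation: [0.671, 3.069, 0.001]
ft_force: [0.2, 0.2, -1.6]
width: 24.3
grasp_force: 59.2
1034 ((601.2274169921875, 51.22560501098633), 40.04559326171875) 139.25976691261855
[600.46190541  51.17805908 143.17067035]
```

```bash
python3 -m crank '[[[0,-0.0005,-0.012],[0,0,0],1],[[0,-0.0005,-0.022],[0,0,0],1],[[0,-0.0005,-0.028],[0,0,0],1],[[0,-0.0005,-0.032],[0,0,0],1],[[0,-0.0005,-0.035],[0,0,0],1],[[0,-0.0005,-0.0365],[0,0,0],1],[[0,-0.0005,-0.0375],[0,0,0],1],[[0,-0.0005,-0.0375],[0,0,0],1],[[0,-0.0005,-0.0375],[0,0,0],1]]'
```

```text
time: 23.07
tool_pos: [600.0, 50.4, 105.5]
orientation: [0.672, 3.068, 0.001]
ft_force: [-2.8, -0.1, 7.8]
width: 24.6
grasp_force: 60.3
```

```bash
python3 -m crank '[[[0,0,0],[0,0,0],0.6],[[0,0,0],[0,0,0],0],[[0,0,0],[0,0,0],0],[[0,0,0],[0,0,0],0],[[0,0,0],[0,0,0],0],[[0,0,0],[0,0,0],0],[[0,0,0],[0,0,0],0],[[0,0,0.02],[0,0,0],0],[[0,0,0.05],[0,0,0],0],[[0,0,0.08],[0,0,0],0],[[0,0,0.12],[0,0,0],0],[[-0.03,0,0.15],[0,0,0],0],[[-0.06,0,0.15],[0,0,0],0],[[-0.09,0,0.15],[0,0,0],0],[[-0.12,0,0.15],[0,0,0],0],[[-0.12,0,0.15],[0,0,0],0],[[-0.12,0,0.15],[0,0,0],0],[[-0.12,0,0.15],[0,0,0],0]]'
python3 -c "
from h import *
for c in('yellow','blue','green','white'): look(c,97,106)
im,d=snapshot('scene');save('s2',im);measure('scene',im,d)" | grep -E "^[0-9]|bare|knobhi|rim"
```

```text
time: 24.57
tool_pos: [480.5, 50.4, 254.7]
orientation: [0.671, 3.068, 0.001]
ft_force: [0.2, -0.1, 1.7]
width: 84.8
grasp_force: 0.0
1196 ((610.991455078125, -209.65151977539062), 40.307373046875) 101.95007198490822
1398 ((601.4606323242188, 51.08916473388672), 41.03021240234375) 102.16128108605697
1517 ((599.086669921875, 166.83123779296875), 39.82168960571289) 102.22954788477647
1345 ((610.1685791015625, -77.46126556396484), 41.59720230102539) 102.08536030909642
127 ((593.4678955078125, 503.3538818359375), 22.562606811523438) 101.34462162311502
scene yellow knobhi 182 ctr [ 610.4 -209.3] r 13.5 z 135.1 med [ 612.6 -207.1]
scene blue knobhi 199 ctr [600.   50.6] r 14.1 z 135.2 med [602.6  50.5]
scene green knobhi 223 ctr [598.  166.7] r 13.6 z 135.1 med [600.2 166.7]
scene white knobhi 197 ctr [611.2 -77.5] r 13.4 z 135.0 med [612.9 -76.2]
scene bare flange 897 ctr [ 444.7 -175.1] r 40.2 z 19.0 med [ 453.6 -167.4]
scene bare flange 990 ctr [426.7  53.9] r 41.6 z 19.2 med [437.4  59.6]
scene bare knobtop 116 ctr [ 443.7 -175.4] r 13.3 z 51.8 med [ 445.5 -174. ]
scene bare knobtop 143 ctr [427.4  54.1] r 13.3 z 52.4 med [429.8  54.6]
```

View pics/s2.png

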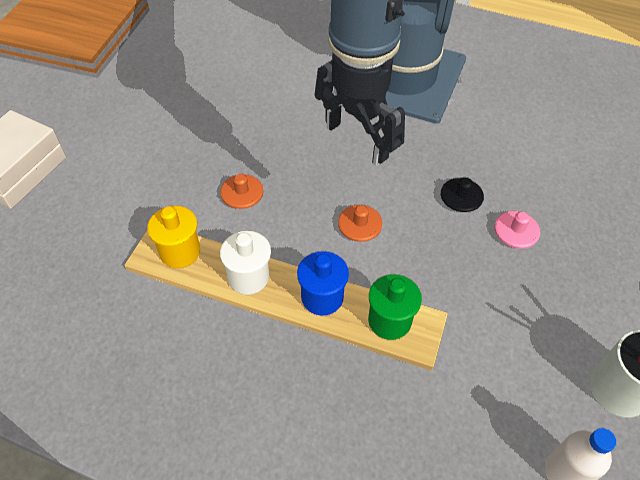

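All four lids sit on the matching jars (yellow (173,238), white (246,252), blue (323,275), green (395,300)). The bare lids at (242,190) and (360,222) haven't moved, and the gripper is clear.

```bash
python3 -c "
from cell import *
print(hand_in())"
```

```text
the job is handed in; nothing more can be done
None
```

I handed the job in at about 25 s: the last camera check showed all four glazed lids seated flat on the jars of their own colour and the two bare clay lids where they began, though `hand_in()` returned no verdict.

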